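# Stand the oilstone on edge and lock the holder's jaw on it

## Robot

A 6-joint arm with a two-finger parallel gripper is mounted at the origin on a cart in front of the work surface, level with it; the furniture and walls round the work are solid. World frame = base frame: x ahead of the robot, y to its left, z up, the work surface at z = 0. Lengths are in mm, angles in rad, forces in N, time in s.
With the tool pointing down it reaches from about 275 to 775 mm from the base axis. Payload 14.6 kg.
Tool frame: the origin (TCP) lies at the very end of the fingers, on their centre line; the grasp point (between the pads) lies 19 mm behind it (r.tcp_to_grasp is the z of the grasp point in the tool frame, in mm); z points along the fingers, y is the line along which they close (so a half turn about z gives the same grasp; the last joint's range is limited). The gripper opens to 85 mm and grips with 20 to 120 N. Pads are 22 mm wide; open, the fingers measure 114 mm over their backs; the gripper's body (76 mm by 85 mm) begins 54 mm behind the grasp point. The pads swing forward as they close: fully open they stand 13 mm farther back than shut.
Start: joints at [1.122, 0.263, -0.048, 1.259, 0, 1.415], TCP at [152.04, 502.506, 231.278] pointing down, gripper open.
Joint ranges: [-2.65, 2.65], [-0.89, 1.7], [-1.18, 1.37], [-2.13, 2.11], [-1.35, 1.29], [-3.14, 3.14]. Speed limits (rad/s): [1.89, 1.89, 2.57, 2.79, 3.14, 3.14].

## Interface

Orientations are given as a unit quaternion [x, y, z, w].
In Python, from rig import r gives the robot as it stands. Calls block until the motion is done:
- r.move_pose(position, orientation): joint-space move of the TCP to a pose.
- r.movel(position, orientation=None, v=150, contact_N=None): straight line of the TCP; orientation=None keeps the orientation; v is the mean speed in mm/s. With contact_N (N) it stops when the force on the tool has changed by that much, and returns True; else False.
- r.goto_joints(angles): joint-space move.
- r.command_gripper(opening): finger opening in mm; the grip force is fixed at half the most; returns when the fingers have stopped.
- r.hold(seconds).
- r.inverse_kinematics(position, orientation): joint angles nearest the present ones, or None.
- r.get_state(): the state.
- r.snapshot(name): name is "side" or "top"; returns a dict with "frame" (420x560x3 uint8, red, green, blue), "vertical_fov" (degrees; the focal length in pixels is half the picture's height over the tangent of half this angle, whatever the lens; pixels are square), "cx", "cy" (the principal point, pixels), "R" (3x3) and "t" (3): a world point X has camera coordinates R X + t. Camera axes: x right, y down, z forward; pixel columns grow to the right and rows downward; lengths in mm; the calibration is good to about 2 mm. A picture is of the moment at which its call begins. There is no depth.
A pose or a line that the arm cannot do raises r.IKError and nothing moves.
- r.close_job(): hands the job in; it is judged then, once.
The state is a dict: "time": time; "joint_pos": joint angles; "dq": joint speeds; "joint_torque": joint torques, N m; "tcp_pos": TCP position; "eef_rot": TCP orientation; "wrist_force": force on the tool from outside, world axes, zero at the start; "moment": the same for the moment, N m; "gripper_width": finger opening in mm; "finger_force": force on a finger pad.
Only numpy, scipy, OpenCV 4.12 (cv2) and the standard library are available. Lean on these libraries where they do the work, as an engineer would, in place of code of your own. Each camera call takes 0.05 s, during which the arm holds its last target. There are 200 camera calls.

## Task

Take the oilstone off its sloping rack and stand it upright on one long thin edge in the stone holder, between the fence and the open jaw and parallel to them, its ends overhanging evenly, and let it go. Then pull the lock knob up until the pin is clear, slide the jaw section to the next hole toward the fence so that the stone stands captive, and let the pin drop fully home in that hole. Finish still gripping the knob with the pin home, and leave the loose things lying about where they are.

Things in the scene. Friction and masses are not known exactly. Their poses are not given: they have to be found in the camera images.
- oilstone: Brown and grey slab 45 x 125 x 24 mm (its x, y, z), 0.31 kg; origin at the centre of one broad face, z toward the other. At first it leans on the rack on that face: its +x points away from the robot and 50 degrees below level. Its upper long edge (-x, about 70 mm up, nearer the robot) can be gripped over the broad faces at mid length by a tool pointing along +x, and it lifts out along -x.
- stone_centre (a point): Centre of the oilstone's volume (12 mm above its origin face along its z).
- stone_rack: Fixed dark steel rack, 80 x 115 mm, two ribs 16 mm wide centred 47 mm either side of its middle, each with a lip at its lower end. The 78 mm between the ribs is open down to the work surface, so a finger passes under the stone (only a 6 mm cross strip at the far side, +x). Origin: middle, on the work surface; x away from the robot, y along the stone.
- stone_holder: Fixed holder: bar 36 x 175 mm along its y with holes 25 mm apart and a bed 96 x 50 mm at its +y end, tops 14 mm high. Fence: two posts 24 mm wide at x = -36 and +36 mm, inner face y = +65 mm, 36 mm high; the 48 mm between them is open for a finger (4 mm sill). The stone stands along x on bed and bar, centre then 36.5 mm high, ends overhanging. Origin on the work surface, z up.
- seat (a point): Middle of the place where the stone stands once the jaw is shut, on the bed's top: 51.5 mm along the holder's +y from its origin, 14 mm up. Axes as the holder's. With the jaw open the stone can stand up to 26 mm nearer the jaw; the jaw pushes it along.
- jaw_face (a point): Middle of the sliding jaw's face toward the fence (holder's +y). The jaw has two pads opposite the fence posts, of the same size and 36 mm high; between and behind the pads the section is only 24 mm high. Gap from jaw to fence: 51.5 mm at the start, 26.5 mm at the next hole.
- section (a joint): Slide of the tube section with the jaw along the bar, m: 0 at the start (pin in its hole), grows toward the fence (holder's +y); the next hole is at 0.025. Some friction (2.5 N). With the pin home it has 1 mm of play either way.
- plunger (a joint): Lift of the lock pin with its knob, m: 0 = fully home in a hole. From 0.008 up the pin is clear of the bar; stop at 0.016. A spring pushes it down (4.5 N home, 8 N at 14 mm). Let down between two holes, the pin rests on the bar at about 0.008.
- pull_knob: Round black knob of the lock pin, on the sliding section 45.5 mm behind the jaw face (holder's -y); 25 mm diameter, from 41 to 67 mm high when home, over an 18 mm barrel. It moves with pin and section. Origin on its axis, at the work surface when home; axes as the holder's.
- knob_grip (a point): Point on the knob's axis to grip at: 56 mm above the work surface when home.
- tool_bit: Loose square lathe tool bit 10 x 85 x 10 mm, lying between the holder and the rack; leave it.
- nut: Loose steel hexagon nut 24 x 27 x 13 mm, by the grinder; leave it.
- bolt: Loose steel bolt 21 x 63 x 19 mm, by the grinder; leave it.
- wrench: Loose wrench 36 x 200 x 8 mm at the front edge; leave it.
- paste_tin: Loose round tin 66 mm wide, 39 mm high, by the grinder; leave it.

How it is judged (in metres and radians):
On the way, in this order (a step that is already met when the one before it is completed fails the run):
1. the stone stands upright on a long edge in the holder between fence and open jaw, and is let go (angle between the x axis of oilstone and the z axis of stone_holder, either way round below 0.08 rad and z of stone_centre in the frame of stone_holder between 0.0335 and 0.0395 m and x of stone_centre in the frame of stone_holder between -0.02 and 0.02 m and angle between the y axis of oilstone and the x axis of stone_holder, either way round below 0.25 rad and y of stone_centre in the frame of stone_holder between 0.022 and 0.056 m and contact force between the fingers and oilstone below 0.05 N and linear speed of oilstone below 0.02 m/s and value of joint section below 0.005 m), for 0.2 s.
2. the lock pin is pulled clear of its hole by the knob (value of joint plunger above 0.0088 m and contact force between the fingers and pull_knob above 1 N), for 0.05 s.
At the end, for the whole second after the job is handed in: Knob still gripped (over 1 N), pin home (2 mm) in the next hole (section 25 mm within 2.5); stone untouched on its long edge between jaw and fence: upright within 0.08 rad, along them within 0.12 rad, centre 4 mm from mid gap, 36.5 mm high within 3, 20 mm from centre line (angle between the x axis of oilstone and the z axis of stone_holder, either way round below 0.08 rad and z of stone_centre in the frame of stone_holder between 0.0335 and 0.0395 m and x of stone_centre in the frame of stone_holder between -0.02 and 0.02 m and angle between the y axis of oilstone and the x axis of stone_holder, either way round below 0.12 rad and y of stone_centre in the frame of stone_holder between 0.0475 and 0.0555 m and value of joint section between 0.0225 and 0.0275 m and value of joint plunger below 0.002 m and contact force between the fingers and pull_knob above 1 N and contact force between the fingers and oilstone below 0.05 N and linear speed of oilstone below 0.02 m/s); the arm keeps its last pose, push and grip.
It fails at once if a loose bystander is shifted by more than 20 mm (distance of any of tool_bit, nut, bolt, wrench, paste_tin from where it was at the start of the episode above 0.02 m).
It also fails if it takes over 58 s, if anything falls off the work surface, if the arm or the gripper's body presses on something with over 40 N, if the wrist force passes 120 N, or if a joint passes its speed limit or range.

## Working session

There is one attempt and no reset: what is moved stays moved. The work goes in short steps, each a Python script; the robot and the scene stay as the last script left them, time stands still between calls to the robot, and variables do not carry over. Pictures are saved under pics/ and viewed, at most 10 in all, crops included, and the job is handed in when it is done.

```bash
mkdir -p pics; ls; python3 - <<'E'
from rig import r
import cv2, numpy as np, pickle
d={}
for n in("side","top"):
    s=r.snapshot(n); d[n]=s; cv2.imwrite(f"pics/{n}0.png",cv2.resize(s["frame"][:,:,::-1],(784,588),interpolation=cv2.INTER_CUBIC))
    print(n,s["vertical_fov"],s["cx"],s["cy"],-np.array(s["R"]).T@s["t"],np.round(s["R"],3).tolist())
pickle.dump(d,open("s0.pkl","wb"))
s=r.get_state();print(s)
E
```

```text
pics
side 48.7695317942126 277.1747388148747 200.6461309345612 [ 535.90917275 -678.23410507  627.20098874] [[1.0, -0.003, 0.021], [0.013, -0.658, -0.753], [0.016, 0.753, -0.658]]
top 49.58259417075119 278.6707971821861 201.29296999830146 [408.38203322 -18.4041752  921.27164475] [[-0.013, -1.0, 0.011], [-0.986, 0.011, -0.168], [0.168, -0.013, -0.986]]
{'time': 0.1, 'joint_pos': array([ 1.12171101e+00,  2.63453086e-01, -4.88739326e-02,  1.25939172e+00,
       -1.46255754e-05,  1.41553486e+00]), 'dq': array([ 9.24826989e-06, -3.02496375e-03,  2.74013335e-03, -1.35630780e-03,
       -9.86667269e-05, -1.04832816e-03]), 'joint_torque': array([ 2.10203747e-03, -6.38576317e+01,  3.85064650e+01,  1.00201051e-02,
       -1.71603301e-04, -6.63892280e-06]), 'tcp_pos': array([151.92878852, 502.27848304, 230.88442093]), 'eef_rot': array([ 1.46384007e-01,  9.89227734e-01, -4.42486559e-04, -1.30271725e-04]), 'wrist_force': array([-0.76608596, -0.25519135, -0.43701993]), 'moment': array([ 0.03060866, -0.05676767,  0.04151208]), 'finger_force': 0.0, 'gripper_width': 85.51677950457076}
```

View pics/top0.png

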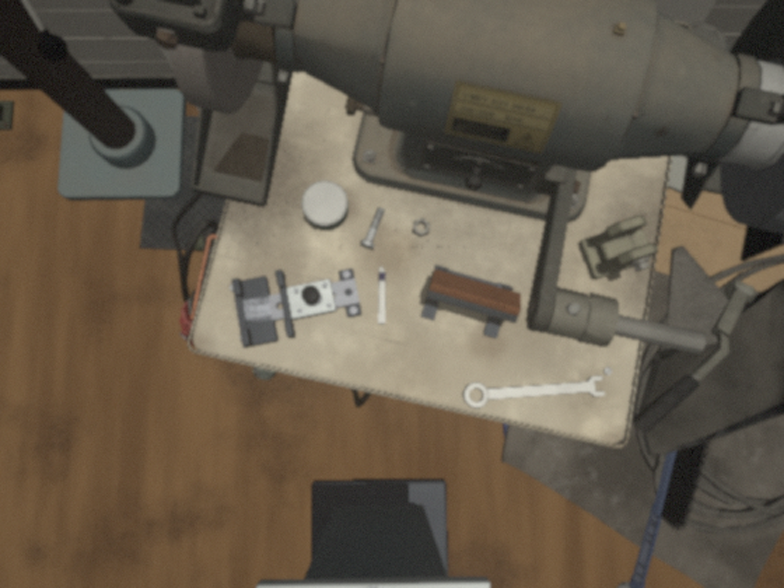

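View pics/side0.png

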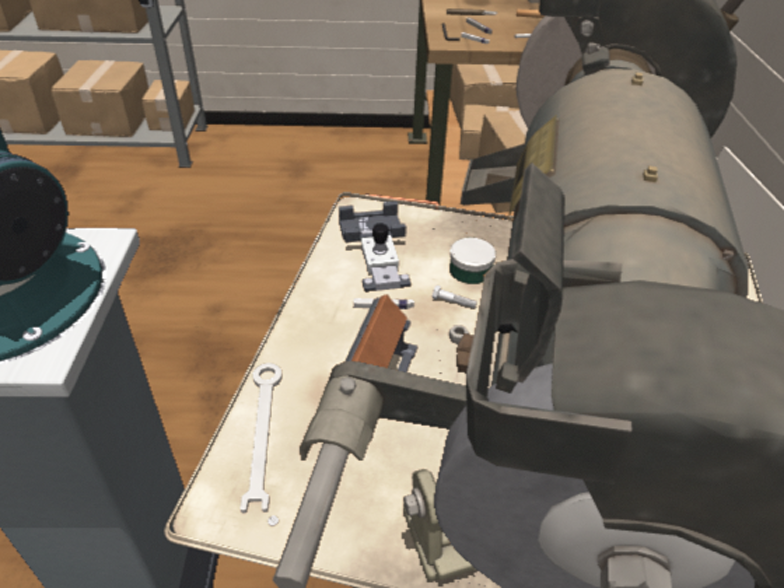

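```bash
python3 - <<'E'
import cv2, numpy as np, pickle
d=pickle.load(open("s0.pkl","rb")); print(d["top"].keys())
def crop(n,u,v,w,h,k): return cv2.resize(d[n]["frame"][v:v+h,u:u+w,::-1],None,fx=k,fy=k,interpolation=cv2.INTER_CUBIC)
a=crop("top",160,185,100,70,5.5); b=crop("top",295,185,85,60,5.5) 
cv2.imwrite("pics/topc.png",np.vstack([cv2.copyMakeBorder(crop("top",160,185,100,70,8),0,0,0,0,0)])[:600])
c=crop("top",295,185,85,60,4.7); e=crop("side",238,138,60,75,4.4)[:, :264]; f=crop("side",240,205,60,75,4.4)
W=np.zeros((600,800,3),np.uint8); W[:282,:c.shape[1]]=c[:282]; W[:330,410:674]=e; 
W[282:282+318,:264]=f[:318]
cv2.imwrite("pics/mix.png",W); print(c.shape,e.shape,f.shape)
E
```

```text
dict_keys(['frame', 'vertical_fov', 'cx', 'cy', 'R', 't'])
(282, 400, 3) (330, 264, 3) (330, 264, 3)
```

View pics/topc.png

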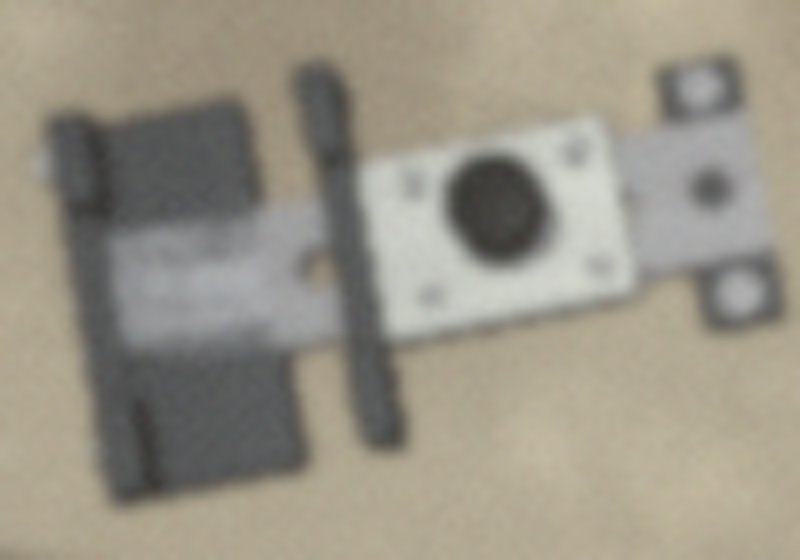

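View pics/mix.png

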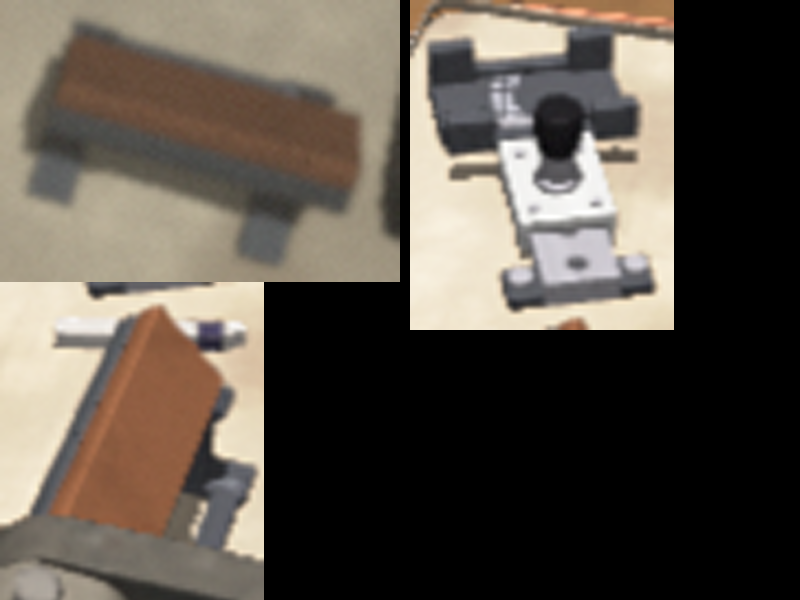

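```bash
cat > fit.py <<'E'
import numpy as np, pickle
from scipy.optimize import least_squares
from scipy.spatial.transform import Rotation as R
d=pickle.load(open("s0.pkl","rb"))
def proj(s,X):
    f=210/np.tan(np.radians(s["vertical_fov"]/2)); c=np.array(X)@np.array(s["R"]).T+s["t"]
    return c[:,:2]/c[:,2:]*f+[s["cx"],s["cy"]]
px=lambda p,k,o:(np.array(p,float)+.5)/k-.5+o
T8=lambda p:px(p,8,[160,185]); TS=lambda p:px(p,4.7,[295,185])
SH=lambda p:px(np.array(p)-[410,0],4.4,[238,138]); SS=lambda p:px(np.array(p)-[0,282],4.4,[240,205])
H=[("top",(0,-32,67),T8((497,207))),("top",(48,13.5,36),T8((297,68))),("top",(-48,13.5,36),T8((364,445))),("top",(-48,65,36),T8((158,490))),("side",(0,-32,67),SH((560,106)))]
S=[("top",(-22.5,62.5,0),TS((32,128))),("top",(-22.5,-62.5,0),TS((345,210))),("top",(22.5,62.5,24),TS((83,37))),("top",(22.5,-62.5,24),TS((357,115))),
("side",(-22.5,62.5,24),SS((155,306))),("side",(-22.5,62.5,0),SS((125,318))),("side",(22.5,62.5,24),SS((222,380)))]
def fit(P,pose,x0,ang0,tag):
    def res(x):
        M,t=pose(x); return np.concatenate([proj(d[c],[M.apply(l)+t])[0]-p for c,l,p in P])
    best=min((least_squares(res,list(x0)+[a],x_scale=[100]*len(x0)+[1]) for a in ang0),key=lambda s:s.cost)
    print(tag,np.round(best.x,3)); print(np.round(best.fun.reshape(-1,2),2).tolist()); return best.x
h=fit(H,lambda x:(R.from_euler("z",x[2]),np.array([x[0],x[1],0])),(450,200),(0,.3,-.3),"holder")
st=fit(S,lambda x:(R.from_euler("z",x[3])*R.from_euler("y",50,degrees=True),x[:3]),(450,-50,40),(0,.3,-.3),"stone")
E
python3 fit.py
```

```text
holder [5.32822e+02 1.09959e+02 1.90000e-01]
[[0.1, -0.75], [-0.2, 0.0], [-0.06, 0.45], [-0.53, 0.16], [-0.16, 1.19]]
stone [ 5.26360e+02 -1.40446e+02  5.30780e+01 -2.89000e-01]
[[2.18, 1.17], [-0.38, 1.73], [-2.92, -1.18], [0.92, -0.42], [1.52, -0.8], [-1.8, 0.81], [1.53, 0.08]]
```

```bash
cat > ov.py <<'E'
from fit import *
import cv2
def ov(stone,fn,D=d,lat=None):
    M=R.from_euler("z",stone[3])*R.from_euler("y",50,degrees=True)
    B=np.array([(x,y,z) for x in(-22.5,22.5) for y in(-62.5,62.5) for z in(0,24)])
    E=[(i,j) for i in range(8) for j in range(i) if (B[i]!=B[j]).sum()==1]
    out=[]
    for n,u,v,w,hh,k in(("top",295,180,85,60,9.4),("side",240,200,62,90,6.2)):
        im=cv2.resize(D[n]["frame"][v:v+hh,u:u+w,::-1],None,fx=k,fy=k,interpolation=cv2.INTER_CUBIC)
        p=((proj(D[n],M.apply(B)+stone[:3])-[u,v]+.5)*k-.5).astype(int)
        if fn.startswith("o"):
            for i,j in E: cv2.line(im,p[i].tolist(),p[j].tolist(),(0,255,0),1)
        out.append(im)
    cv2.imwrite("pics/"+fn+"_t.png",out[0]); cv2.imwrite("pics/"+fn+"_s.png",out[1])
if __name__=="__main__": ov(st,"o1")
E
python3 ov.py
```

```text
holder [5.32822e+02 1.09959e+02 1.90000e-01]
[[0.1, -0.75], [-0.2, 0.0], [-0.06, 0.45], [-0.53, 0.16], [-0.16, 1.19]]
stone [ 5.26360e+02 -1.40446e+02  5.30780e+01 -2.89000e-01]
[[2.18, 1.17], [-0.38, 1.73], [-2.92, -1.18], [0.92, -0.42], [1.52, -0.8], [-1.8, 0.81], [1.53, 0.08]]
```

View pics/o1_t.png

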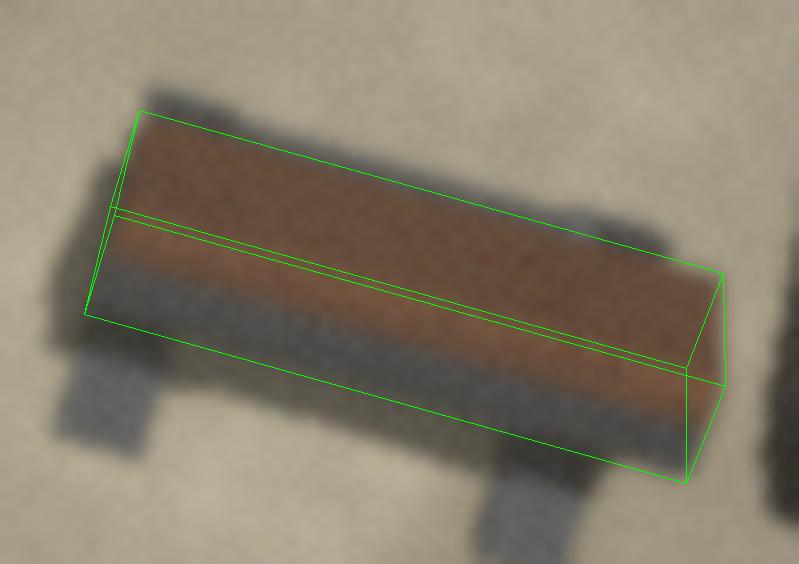

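```bash
python3 - <<'E'
s=open("fit.py").read()
a=s.index("S=[("); b=s.index('("side",(-22.5,62.5,24)')
s=s[:a]+'''TS=lambda p:px(p,9.4,[295,180])
S=[("top",(-22.5,62.5,0),TS((92,290))),("top",(-22.5,-62.5,0),TS((680,465))),("top",(22.5,62.5,24),TS((147,118))),("top",(22.5,-62.5,24),TS((720,272))),("top",(-22.5,62.5,24),TS((118,222))),("top",(-22.5,-62.5,24),TS((692,372))),
'''+s[b:]
open("fit.py","w").write(s)
E
python3 ov.py
```

```text
holder [5.32822e+02 1.09959e+02 1.90000e-01]
[[0.1, -0.75], [-0.2, 0.0], [-0.06, 0.45], [-0.53, 0.16], [-0.16, 1.19]]
stone [ 5.27365e+02 -1.39717e+02  5.19080e+01 -2.80000e-01]
[[-1.19, 2.46], [0.33, 1.28], [-1.49, -0.98], [-0.26, -0.55], [-0.92, -0.89], [3.04, 0.79], [1.79, -0.65], [-1.54, 1.01], [1.81, 0.1]]
```

View pics/o1_s.png

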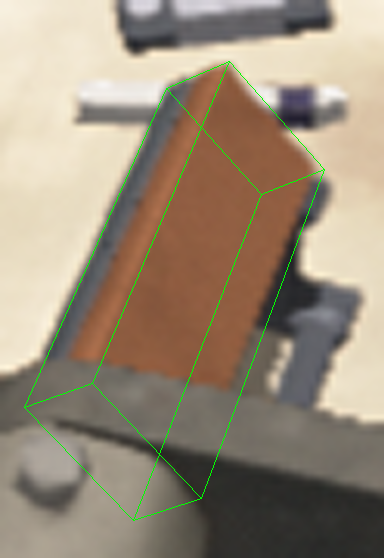

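```bash
cat > h.py <<'E'
import io,contextlib
with contextlib.redirect_stdout(io.StringIO()): from fit import *
from rig import r
Ms=R.from_euler("z",st[3])*R.from_euler("y",50,degrees=True); Mh=R.from_euler("z",h[2]); th=np.array([h[0],h[1],0])
def q(z,y): z,y=np.array(z),np.array(y); return R.from_matrix(np.c_[np.cross(y,z),y,z]).as_quat()
ax=lambda M,i:M.as_matrix()[:,i]
qs=lambda s:q(ax(Ms,0),s*ax(Ms,2))
ps=lambda x:Ms.apply([x,0,13.5])+st[:3]
dn=np.array([0,0,-1.])
qp=lambda s:q(dn,s*ax(Mh,1)); qk=lambda s:q(dn,s*ax(Mh,0))
ph=lambda x,y,z:Mh.apply([x,y,z])+th
def say(t=""):
    s=r.get_state(); print(t,round(s["time"],2),np.round(s["tcp_pos"],1),"F",np.round(s["wrist_force"],1),"g",round(s["gripper_width"],1),round(s["finger_force"],1))
E
python3 - <<'E'
from h import *
for s in(1,-1):
    for n,p,o in(("app",ps(-80),qs(s)),("grasp",ps(8),qs(s)),("lift",ps(-110),qs(s)),("hi",ph(0,40,180),qp(s)),("place",ph(0,40,29),qp(s)),("knobhi",ph(0,-32,130),qk(s)),("knob",ph(0,-32,37),qk(s))):
        a=r.inverse_kinematics(p,o); print(s,n,np.round(p),None if a is None else np.round(a,2))
E
```

```text
1 app [ 488. -128.  122.] [-0.5  -0.02 -1.05 -0.15  0.14  1.4 ]
1 grasp [ 542. -144.   54.] [-0.47  0.24 -1.07 -0.43  0.12  1.43]
1 lift [ 469. -123.  145.] [-0.51 -0.1  -1.03 -0.05  0.15  1.39]
1 hi [525. 149. 180.] [ 0.13  0.32 -0.11  1.14  0.   -0.06]
1 place [525. 149.  29.] [ 0.13  0.44 -0.37  0.76  0.   -0.06]
1 knobhi [539.  79. 130.] [-0.    0.35 -0.21  1.02  0.    1.38]
1 knob [539.  79.  37.] [-0.    0.43 -0.36  0.78  0.    1.38]
-1 app [ 488. -128.  122.] [-0.5  -0.02 -1.05 -0.15  0.14 -1.74]
-1 grasp [ 542. -144.   54.] [-0.47  0.24 -1.07 -0.43  0.12 -1.71]
-1 lift [ 469. -123.  145.] [-0.51 -0.1  -1.03 -0.05  0.15 -1.75]
-1 hi [525. 149. 180.] [ 0.13  0.32 -0.11  1.14  0.    3.08]
-1 place [525. 149.  29.] [ 0.13  0.44 -0.37  0.76  0.    3.08]
-1 knobhi [539.  79. 130.] [-0.    0.35 -0.21  1.02  0.   -1.77]
-1 knob [539.  79.  37.] [-0.    0.43 -0.36  0.78  0.   -1.77]
```

```bash
python3 - <<'E'
from h import *
s=r.get_state()
r.movel([115,380,260],v=250)
r.move_pose(ps(-110),qs(1)); say("app")
r.command_gripper(55); 
print(r.movel(ps(-25),v=200,contact_N=8)); say()
import cv2
sn=r.snapshot("side")
cv2.imwrite("pics/a_s.png",cv2.resize(sn["frame"][130:290,190:330,::-1],None,fx=3.7,fy=3.7,interpolation=cv2.INTER_CUBIC))
E
```

```text
app 3.02 [ 469.6 -122.6  144.9] F [ 0.6 -0.4  0.2] g 85.7 0.0
False
 4.01 [ 521.3 -137.8   79.5] F [ 0.4 -0.   0.4] g 54.8 0.0
```

View pics/a_s.png

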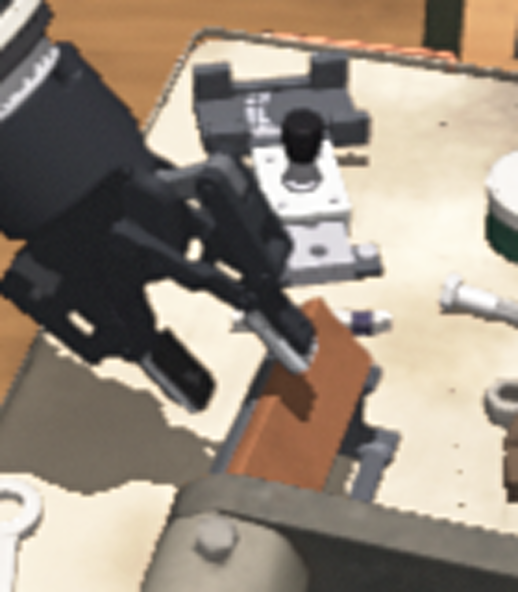

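The picture shows the fingers straddling the upper edge of the stone, with the upper pad at (295,345) over the ridge and the lower pad at (190,390) below it. I'll go on to the grasp.

```bash
python3 - <<'E'
from h import *
print(r.movel(ps(8),v=80,contact_N=8)); say("in")
for g in (40,34,31,29,27,25): 
    r.command_gripper(g); say(str(g))
    if r.get_state()["finger_force"]>2: break
E
```

```text
False
in 4.62 [ 542.  -143.9   54.7] F [ 0.2  0.6 -0.4] g 55.1 0.0
40 4.92 [ 542.2 -144.    54.8] F [-0.4  0.7 -0.2] g 39.9 0.0
34 5.16 [ 542.2 -144.    54.5] F [-1.  -0.2  0.2] g 34.1 0.0
31 5.38 [ 542.2 -144.    54.4] F [ 0.  -0.1  0.1] g 31.2 0.0
29 5.59 [ 542.  -143.9   54.2] F [-1.5  0.6 -0.7] g 29.0 0.9
27 5.81 [ 541.6 -143.8   54. ] F [-4.9  1.8 -0.9] g 27.0 2.4
```

```bash
python3 - <<'E'
from h import *
p=Ms.apply([8,0,11.5])+st[:3]
r.movel(p,v=40); say("shift")
r.command_gripper(15); say("closed")
up=Ms.apply([-1,0,0])
print(r.movel(p+75*up,v=150)); say("lifted")
r.movel(p+75*up+[-20,0,60],v=200)
r.move_pose(ph(0,40,150),qp(1)); say("over")
r.movel(ph(0,40,75),v=150); say("low")
import cv2
out=[]
for n,(v,w,u,k) in {"side":(100,150,170,2.6),"top":(160,150,130,2.6)}.items():
    sn=r.snapshot(n); out.append(cv2.resize(sn["frame"][v:v+w,u:u+w,::-1],None,fx=k,fy=k,interpolation=cv2.INTER_CUBIC))
cv2.imwrite("pics/b.png",np.hstack(out))
E
```

```text
shift 6.06 [ 541.2 -143.8   53.5] F [-0.1  1.1  0.7] g 27.4 0.2
closed 6.28 [ 540.8 -143.6   53.4] F [-4.4  1.   4. ] g 23.6 58.7
False
lifted 6.92 [ 494.7 -130.4  110.6] F [ 0.9  0.  -4.2] g 23.1 59.2
over 8.69 [525.2 148.8 149. ] F [ 0.3 -0.2 -3.3] g 23.1 59.2
low 9.34 [525.6 148.9  75.7] F [-0.1 -0.6 -2.6] g 23.2 59.2
```

View pics/b.png

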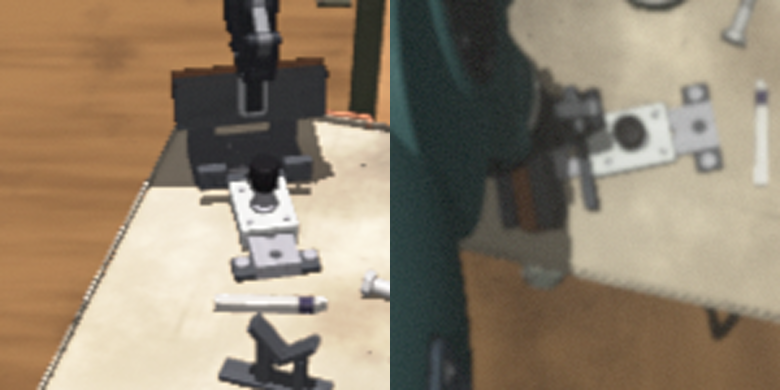

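```bash
python3 - <<'E'
from h import *
f=lambda P:(proj(d["side"],[ph(*p) for p in P])-[170,100]+.5)*2.6-.5
print(np.round(f([(-62.5,28,106),(62.5,28,106),(-62.5,28,61),(62.5,28,61),(-48,13.5,36),(48,13.5,36),(-48,5,36),(48,5,36)])).tolist())
E
```

```text
[[173.0, 87.0], [328.0, 73.0], [175.0, 134.0], [326.0, 120.0], [196.0, 168.0], [311.0, 156.0], [198.0, 174.0], [313.0, 163.0]]
```

```bash
python3 - <<'E'
from h import *
r.movel(ph(0,40,40),v=120); say("40")
print(r.movel(ph(0,40,22),v=25,contact_N=5)); say("touch")
E
```

```text
40 9.88 [525.4 149.3  40.5] F [-0.4 -0.8 -3.4] g 23.8 59.2
True
touch 10.42 [525.6 149.4  27.4] F [2.1 0.4 2.3] g 23.2 60.0
```

```bash
python3 - <<'E'
from h import *
r.command_gripper(26); r.hold(0.1); say("26")
r.command_gripper(36); r.hold(0.15); say("36")
r.movel(ph(0,40,75),v=150); r.movel(ph(0,40,110),v=200); say("up")
r.command_gripper(60)
r.move_pose(ph(0,-32,130),qk(1)); say("knobhi")
import cv2
out=[]
for n,(v,w,u,k) in {"side":(100,130,190,3),"top":(160,130,140,3)}.items():
    sn=r.snapshot(n); out.append(cv2.resize(sn["frame"][v:v+w,u:u+w,::-1],None,fx=k,fy=k,interpolation=cv2.INTER_CUBIC))
cv2.imwrite("pics/c.png",np.hstack(out))
E
```

```text
26 10.73 [524.9 149.2  26.9] F [-0.9  0.7 -0.3] g 25.8 0.0
36 11.14 [524.9 149.2  27.1] F [-0.7 -0.2 -0.2] g 36.2 0.0
up 11.93 [525.4 149.2 109.7] F [-0.   0.9  0.1] g 36.1 0.0
knobhi 13.58 [538.8  78.7 129.9] F [ 0.1  0.3 -0. ] g 60.1 0.0
```

View pics/c.png

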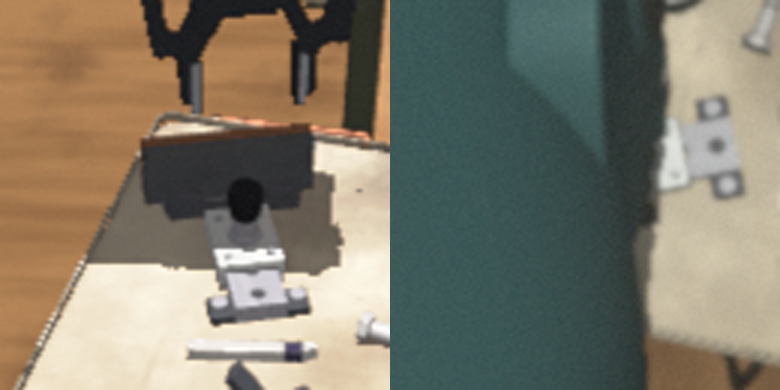

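The stone stands upright, spanning columns 142–313 behind the jaw. The fingers, centred near column 248, line up with the knob at (246,200), so I'll grip it.

```bash
python3 - <<'E'
from h import *
print(r.movel(ph(0,-32,38),v=120,contact_N=8)); say("down")
for g in (34,30,28,26.5):
    r.command_gripper(g); say(str(g))
    if r.get_state()["finger_force"]>1: break
E
```

```text
False
down 14.6 [539.3  78.6  38.6] F [-0.2  0.2  0.7] g 59.8 0.0
34 14.97 [539.   78.5  38.2] F [0.6 0.1 1.4] g 33.9 0.0
30 15.18 [538.9  78.5  38. ] F [-0.4  0.1 -0.3] g 30.0 0.0
28 15.4 [538.9  78.5  38. ] F [-0.6 -0.5 -0.4] g 28.4 0.0
26.5 15.62 [538.9  78.5  38. ] F [-0.4  0.7 -0.2] g 26.8 0.0
```

```bash
python3 - <<'E'
from h import *
r.command_gripper(15); say("grip")
p=r.get_state()["tcp_pos"].copy()
np.save("p0.npy",p)
r.movel(p+[0,0,6],v=40); say("6")
r.movel(p+[0,0,12],v=40); r.hold(.1); say("12")
E
```

```text
grip 15.83 [539.4  78.6  38.3] F [1.3 0.5 3.4] g 22.7 58.6
6 16.14 [539.3  78.6  44. ] F [ 3.7  0.7 -6.1] g 23.0 59.1
12 16.54 [539.3  78.6  50. ] F [ 4.9  1.2 -7.8] g 22.4 59.2
```

```bash
python3 - <<'E'
from h import *
p=np.load("p0.npy"); y=ax(Mh,1)
r.movel(p+[0,0,12]+15*y,v=50); say("15")
r.movel(p+[0,0,12]+25*y,v=30); r.hold(.2); say("25")
r.movel(p+[0,0,9]+25*y,v=30);r.hold(.1); say("z9")
print(r.movel(p+[0,0,4]+25*y,v=15,contact_N=9));r.hold(.1); say("z4")
E
```

```text
15 16.99 [536.3  93.7  50.2] F [ 2.3  2.8 -9.3] g 22.8 59.1
25 17.68 [534.6 103.   50.3] F [ 3.7 -2.3 -9.6] g 23.0 59.2
z9 18.02 [534.7 103.   47.3] F [ 3.  -3.2 -7.6] g 22.9 59.3
False
z4 18.61 [534.6 103.1  42.3] F [ 2.5 -4.8 -5.8] g 22.7 59.4
```

```bash
python3 - <<'E'
from h import *
p=np.load("p0.npy"); y=ax(Mh,1)
r.movel(p+25*y,v=15);r.hold(.2); say("z0")
print(r.movel(p+[0,0,-1]+25*y,v=10,contact_N=8));r.hold(.3); say("z-1")
import cv2
out=[]
for n,(v,w,u,k) in {"side":(100,130,190,3),"top":(160,130,140,3)}.items():
    sn=r.snapshot(n); out.append(cv2.resize(sn["frame"][v:v+w,u:u+w,::-1],None,fx=k,fy=k,interpolation=cv2.INTER_CUBIC))
cv2.imwrite("pics/d.png",np.hstack(out))
E
```

```text
z0 19.23 [534.7 103.2  38.4] F [ 1.3 -4.4 -0.5] g 22.8 59.9
False
z-1 19.77 [534.9 103.2  38.2] F [-4.1 -4.7 14.7] g 22.9 61.4
```

View pics/d.png

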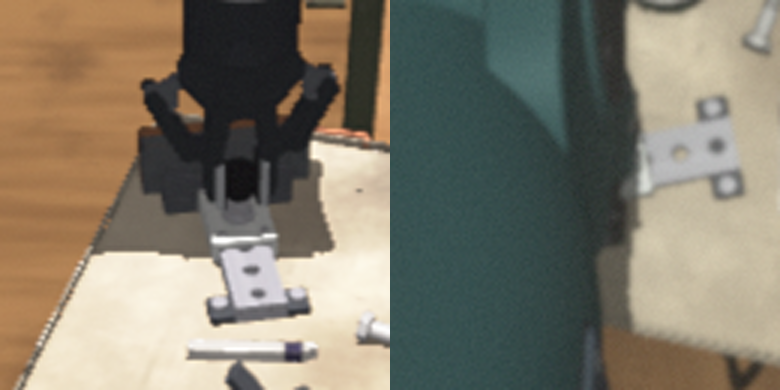

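The pin has bottomed at its home height: pressing 1 mm lower raised the force to +14.7 N with no further travel. The section has moved one hole, and the stone stands upright between jaw and fence (columns 140–310).

```bash
python3 - <<'E'
from h import *
print(r.close_job()); say()
E
```

```text
the job is handed in; nothing more can be done
None
the job is handed in; nothing more can be done
```

I handed the job in at about 20 s of robot time. The stone stands upright and captive between jaw and fence, the jaw section is one hole further on with the pin home, and the knob is still gripped. I got no verdict back from the judging.

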